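# Load the stuffing-tube carrier and lift it off the bench

### The job

The meat grinder's stuffing tubes are going to the dishwasher: lay the tube that is standing on the bench on its side in the empty cradle of the white carrier, beside the tube that already lies in the other cradle, and let go of it. Then pick the carrier up by its top handle, keeping it level so that both tubes stay in their cradles, raise it at least 10 cm off the bench and finish there, still holding it steady and level in the air. Leave the shaker, the bowl and the jug where they stand.

Things in the scene. Friction and masses are not known exactly. Their poses are not given: they have to be found in the camera images.
- carrier: white plastic tray with black cradles and handle, loose on the bench, 0.42 kg. Base 190 (its x) x 170 (its y) x 5 mm, rim 12 mm high; origin at the underside's centre, z up. Two V cradles (45 degree faces, mouth 50 mm wide at z 51 mm) run along y at x = -65 (empty) and +65 mm (loaded), each two supports 8 mm thick at y = -52 and +52 mm, open between; a tube lies with its axis at z 50 mm. Handle in the middle.
- handle (a point): centre of the carrier's handle: a flat black bar 70 mm long along the carrier's y, 12 mm thick along its x, 24 mm high, its centre 90 mm above the carrier's underside, on two legs at y = -30 and +30 mm; axes as the carrier's. Tops of the lying tubes: 66 mm above the underside (flanges 76 mm).
- empty_cradle (a point): where the middle of the standing tube's axis belongs: on the axis of the empty cradle, half way between its two V supports, 50 mm above the carrier's underside; axes as the carrier's (y along the cradle).
- tube: bare aluminium stuffing tube, 160 mm long, 0.16 kg, at first standing upright on its flange on the bench. Origin at the centre of the flange's outer face (its foot), z along the tube to the other end (up at first). Flange 52 mm in diameter, 8 mm thick; the rest is a cylinder 32 mm in diameter. Either way round in the cradle will do, flange outside the supports.
- tube_mid (a point): the point on the tube's axis half way along it, 80 mm from the flange's face; axes as the tube's.
- loaded_tube: a second tube of the same size, lying loose in the carrier's other cradle. Origin at the middle of its axis, y along the tube away from its flange.
- shaker: steel shaker with a lid, 56 mm in diameter, 85 mm high, standing near the tube; origin at the centre of its underside. Not to be moved.
- bowl: steel bowl, 140 mm across, 55 mm high; origin at the centre of its underside. Not to be moved.
- jug: steel jug with a side handle, 76 mm in diameter, 80 mm high; origin at the centre of its underside. Not to be moved.
Mind the look-alikes: they are no part of the job. Leave any yellow look-alike of the tube alone.

How it is judged:
By the outcome, as a careful person would: the job done as asked, in the order asked, and still so for the second after the job is handed in, while the arm keeps its last pose, push and grip.
It also fails if it takes over 48 s, if anything falls off the work surface, if the arm or the gripper's body presses on something with over 40 N, if the wrist force passes 120 N, or if a joint passes its speed limit or range.

### The arm

A 6-joint arm with a two-finger parallel gripper is mounted at the origin on the work surface. World frame = base frame: x ahead of the robot, y to its left, z up, the work surface at z = 0. Lengths are in m, angles in degrees, forces in N, time in s.
With the tool pointing down it reaches from about 0.35 to 0.875 m from the base axis. Payload 4.2 kg.
Tool frame: the origin (TCP) lies midway between the tips of the shut fingers; the grasp point (between the pads) lies r.pinch_z behind it (r.pinch_z is the distance from the TCP to the grasp point, in m); z points along the fingers, y is the direction in which the jaws open and shut (so a half turn about z gives the same grasp; the last joint's range is limited). The gripper opens to 87 mm and grips with 3 to 60 N. Pads are 19 mm wide; open, the fingers measure 117 mm over their backs; the gripper's body (75 mm by 190 mm) begins 51 mm behind the grasp point.
Start: joints at [82.598, 22.042, 0.453, 0, -68.411, -14.817], TCP at [0.236, 0.579, 0.223] pointing down, gripper open.
Joint ranges: [-179.83, 179.83], [-69.29, 118.12], [-61.27, 80.66], [-181.25, 117.63], [-171.15, -9.14], [-177.46, 177.46]. Speed limits (degrees/s): [159.86, 159.86, 180, 180, 180, 180].

### API

Orientations are given as a 3x3 rotation matrix whose columns are the frame's x, y, z axes.
In Python, from station import r gives the robot as it stands. The module is installed in compiled form; this text tells all that it offers.
- The arm moves only by the tool play_rows, never from a script. Its argument "deltas" is a list of rows, each a list of 7 numbers: the shift along the tool's x, y, z in units of 25 mm (1.0 is 25 mm), then the turn, a rotation vector about the tool's x, y, z in units of 5 degrees (1.0 is 5 degrees), then the finger opening in mm, from 0 to 87. In form: [[tx, ty, tz, wx, wy, wz, fingers], ...]. A call has 1 to 12 rows; each row is the pose to reach, as a shift and turn from the pose commanded when the call began, along the tool's axes at that moment; what a row does not reach only later rows make up. A row lasts 1/10 s, in which the tool goes at most 50 mm and 8.59 degrees, less where a joint would pass 70% of its speed; a pose out of reach is approached as far as the arm can. A call with a gripper value outside its range is refused whole. The fingers move at their own pace and stop on an object; the grip force is fixed at half the most. Time passes only in rows, so rows that repeat a pose let the fingers close. It gives the time, the measured TCP pose, the force and the opening at its end, in the units of the state.
- r.sense(): the state, without advancing time (a new reading comes with each control period).
- r.capture(name): name is "scene" or "top" or "wrist"; returns a dict with "pixels" (384x512x3 uint8, red, green, blue), "camera_matrix" (3x3 intrinsics, pixels), "R" (3x3) and "t" (3): a world point X has camera coordinates R X + t; the wrist camera has in their place "T_tool_cam" (4x4, takes a point from camera to tool coordinates, whose origin is the TCP and whose axes are the flange's). Camera axes: x right, y down, z forward; pixel columns grow to the right and rows downward; lengths in m; the calibration is good to about 2 mm. A picture is of the moment at which its call begins: read the wrist's pose just before it. There is no depth.
- r.finish_job(): hands the job in, once; it reports no verdict.
Trained networks look in the newest picture that a camera, given by its name, has taken for a name from the list of things; names that differ only in an ending like _2 or _b are one class to them, and where a whole thing is asked for, a point or a joint stands for the part that bears it (a point fixed in the world has none). Each returns a list of dicts, best first, with "score" (0 to 1); they miss things now and then, are a little off and sometimes report something else, mostly with a low value. They report only what shows in the picture. A call takes as long as a camera call. They do not tell look-alikes from the thing itself.
- r.spot_in(camera, target): "centre" ([x, y, z] in m, in world coordinates, good to about 4 mm: the middle of the surface that is visible of it).
- r.cut_out(camera, target): "region" (384x512 bool, what is visible of it).
The state is a dict: "time_s": time; "joints": joint angles; "joint_velocities": joint speeds; "effort": joint torques, N m; "tcp_pos": TCP position; "ee_rot": TCP orientation; "wrist_force": force on the tool from outside, world axes, zero at the start; "moment": the same for the moment, N m; "gripper_width": opening from 0.0 (shut) to 1.0 (fully open).
Only numpy, scipy, OpenCV 4.12 (cv2) and the standard library are available. Lean on these libraries where they do the work, as an engineer would, in place of code of your own. Each camera call takes 0.05 s, during which the arm holds its last target.

## Working session

There is one attempt and no reset: what is moved stays moved. The work goes in short steps, Python scripts to look and compute and a tool call to move; the robot and the scene stay as the last step left them, time stands still between calls to the robot, and variables do not carry over. Pictures are saved under pics/ and viewed, and the job is handed in when it is done.

Besides the shell and the picture viewer there is one more tool, called as a command line: name --pt "numbers of a row" for each row, then --argument value for the rest. play_rows: Moves the arm, as the interface text tells. Its arguments: {"type":"object","properties":{"deltas":{"type":"array","items":{"type":"array","items":{"type":"number"}}}},"required":["deltas"]}

```bash
mkdir -p pics; python3 - <<'E'
from station import r
import cv2,numpy as np
s=r.sense();print(s, r.pinch_z)
for c in ("scene","top","wrist"):
    d=r.capture(c);cv2.imwrite(f"pics/{c}0.png",d["pixels"][:,:,::-1])
    print(c,d["camera_matrix"].tolist(),{k:np.round(d[k],4).tolist() for k in d if k not in("pixels","camera_matrix")})
    if c!="wrist":
        for n in("carrier","handle","empty_cradle","tube","tube_mid","loaded_tube","shaker","bowl","jug"):
            print(n,[(np.round(q["centre"],3).tolist(),round(q["score"],2)) for q in r.spot_in(c,n)][:4])
E
```

```text
{'time_s': 0.0, 'joints': array([ 8.25969201e+01,  2.20912719e+01,  3.77228617e-01, -2.94326210e-02,
       -6.84102511e+01, -1.48160568e+01]), 'joint_velocities': array([-0.02336732,  0.00074478, -0.07135704, -0.06048074, -0.01316227,
        0.05807207]), 'effort': array([ 3.21561811e-04, -3.90661597e+01,  1.87400222e+01,  4.21964318e+00,
        1.10594690e-02, -1.83961370e-04]), 'tcp_pos': array([0.23609906, 0.5780212 , 0.22143565]), 'ee_rot': array([[ 9.25672680e-01, -3.78324626e-01, -7.53186545e-04],
       [-3.78325364e-01, -9.25670326e-01, -2.08967056e-03],
       [ 9.33713982e-05,  2.21930052e-03, -9.99997533e-01]]), 'wrist_force': array([ 0.85856039, -0.05278149,  0.92564041]), 'moment': array([-0.07431407, -0.01252759,  0.05295711]), 'gripper_width': 1.003472604669872} 0.0187
scene [[351.07450325023973, 0.0, 253.21701525652958], [0.0, 351.07450325023973, 190.72769942839264], [0.0, 0.0, 1.0]] {'R': [[-0.7541, 0.6567, 0.0102], [0.5028, 0.5873, -0.6343], [-0.4225, -0.4732, -0.7731]], 't': [0.4164, -0.2154, 1.2169]}
carrier [([0.548, 0.175, 0.01], 0.77)]
handle [([0.544, 0.183
[... 665 characters left out ...]
[0.533, 0.165, 0.004], 0.61)]
handle [([0.536, 0.161, 0.007], 0.81)]
empty_cradle [([0.534, 0.168, 0.003], 0.95)]
tube [([0.504, -0.261, 0.089], 0.74)]
tube_mid [([0.623, -0.232, 0.09], 0.8), ([0.503, -0.261, 0.089], 0.8)]
loaded_tube [([0.608, 0.197, 0.067], 0.55)]
shaker [([0.455, -0.151, 0.089], 0.96)]
bowl [([0.547, 0.441, 0.023], 0.86), ([0.607, 0.197, 0.065], 0.27)]
jug [([0.545, -0.455, 0.038], 0.9), ([0.457, -0.15, 0.088], 0.6)]
wrist [[276.6118131927407, 0.0, 264.76871072213265], [0.0, 276.6118131927407, 185.47695275923886], [0.0, 0.0, 1.0]] {'T_tool_cam': [[0.0012, -0.9701, -0.2429, 0.0664], [1.0, 0.0009, 0.0012, -0.0009], [-0.0009, -0.2429, 0.9701, -0.1618], [0.0, 0.0, 0.0, 1.0]]}
```

View pics/scene0.png

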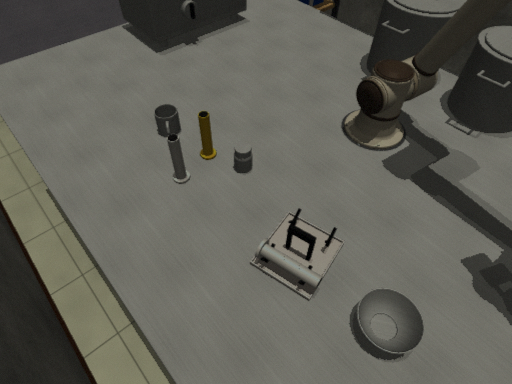

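View pics/top0.png

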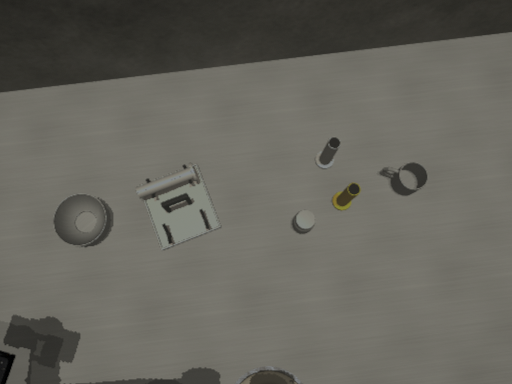

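The candidates are a grey standing tube at scene (178,160) / top (328,152), a yellow standing tube at scene (206,135) / top (347,196), and a lying tube in the carrier at scene (290,265). I choose the grey one, at about (0.63,-0.23), and check it in close crops.

```bash
python3 - <<'E'
import cv2,numpy as np
s=cv2.imread("pics/scene0.png");t=cv2.imread("pics/top0.png")
a=cv2.resize(s[95:195,140:265],None,fx=3.2,fy=3,interpolation=2)[:300]
b=cv2.resize(t[130:230,280:405],None,fx=3.2,fy=3,interpolation=2)
c=cv2.resize(s[200:300,240:365],None,fx=3.2,fy=3,interpolation=2)
d=cv2.resize(t[155:255,115:240],None,fx=3.2,fy=3,interpolation=2)
cv2.imwrite("pics/crop0.png",np.vstack([np.hstack([a,b]),np.hstack([c,d])]))
E
```

```text
(no output)
```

View pics/crop0.png

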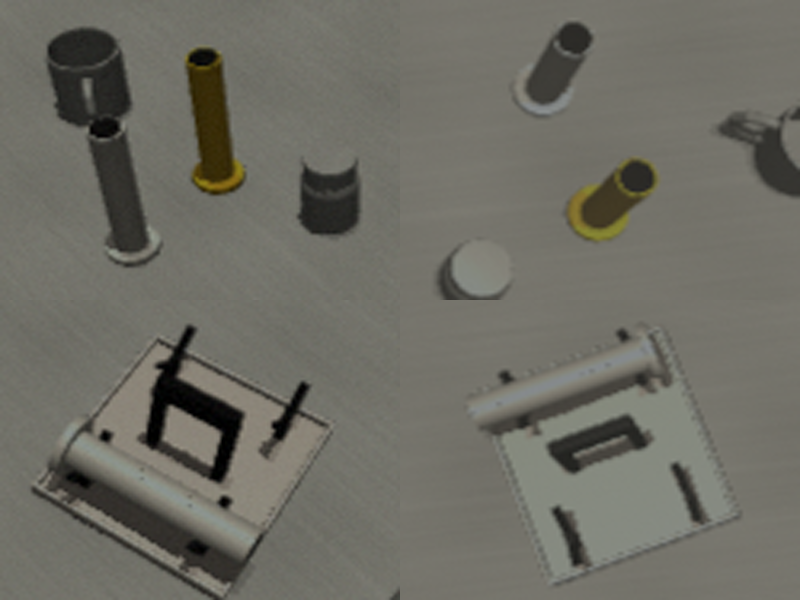

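```bash
cat > h.py <<'E'
from station import r
import cv2,numpy as np
from scipy.optimize import least_squares
def proj(d,X):
    K=np.array(d["camera_matrix"]);p=(np.array(d["R"])@np.atleast_2d(X).T).T+d["t"];p=p@K.T;return p[:,:2]/p[:,2:]
def projw(d,X,tcp,rot):
    T=np.array(d["T_tool_cam"]);Xt=(np.atleast_2d(X)-tcp)@rot
    p=(Xt-T[:3,3])@T[:3,:3];p=p@np.array(d["camera_matrix"]).T;return p[:,:2]/p[:,2:]
E
python3 - <<'E'
from h import *
S=r.capture("scene");T=r.capture("top")
def car(p,L):
    c,s=np.cos(p[2]),np.sin(p[2]);L=np.array(L,float);return np.c_[p[0]+c*L[:,0]-s*L[:,1],p[1]+s*L[:,0]+c*L[:,1],L[:,2]]
# corners local
nn=[-.095,-.085,.012];np_=[-.095,.085,.012];pn=[.095,-.085,.012];pp=[.095,.085,.012]
Lt=[np_,nn,pn];Pt=np.array([[162.8,249],[221.3,226.3],[196.3,164]])
Ls=[nn,np_,pn,pp];Ps=np.array([[289.1,213.3],[343.4,242.3],[251.6,262.3],[310.3,299]])
f=lambda p:np.r_[(proj(T,car(p,Lt))-Pt).ravel(),(proj(S,car(p,Ls))-Ps).ravel()]
q=least_squares(f,[.54,.17,.2]);print(q.x,np.degrees(q.x[2]),np.round(q.fun,1))
for dd,ff in(("T",lambda p:(proj(T,car(p,Lt))-Pt).ravel()),("S",lambda p:(proj(S,car(p,Ls))-Ps).ravel())):
    q1=least_squares(ff,q.x);print(dd,q1.x,np.round(q1.fun,1))
for nm,D,a,b in(("T",T,[334.7,142.7],[325.3,160]),("S",S,[173.1,137.3],[181.3,176.7])):
    for z,u in((.16,a),(.008,b)):
        g=least_squares(lambda p:proj(D,[p[0],p[1],z])[0]-u,[.63,-.23]);print(nm,z,g.x)
print(r.sense()["time_s"])
E
```

```text
[0.54892105 0.17093921 0.26031138] 14.914743385638365 [-2.   0.8 -1.1 -0.5 -1.2 -1.4 -0.7 -2.5  1.2 -1.7 -1.9 -0.6 -0.2 -0.1]
T [0.54766485 0.16708942 0.25752254] [-0.7  1.1  0.3 -0.1  0.3 -1.1]
S [0.55022    0.17362017 0.25880756] [-0.3 -1.7  1.8 -0.7 -1.6  0.4  0.2  1.1]
T 0.16 [ 0.62736383 -0.24548366]
T 0.008 [ 0.62523311 -0.24619929]
S 0.16 [ 0.62830656 -0.24264007]
S 0.008 [ 0.63218756 -0.23771692]
1.15
```

The grey tube stands at about (0.628,-0.243), and the carrier is at about (0.549,0.171) with yaw 15°. Plan: grip the tube from the +y side with the tool pitched 20° below horizontal. Then turn it 90° into the cradle.

```bash
cat >> h.py <<'E'
from scipy.spatial.transform import Rotation as Ro
def rows(pos,R,s=None):
    s=s or r.sense();Rc=s["ee_rot"]
    t=Rc.T@(np.array(pos)-s["tcp_pos"])/.025;w=np.degrees(Ro.from_matrix(Rc.T@R).as_rotvec())/5
    return np.round(np.r_[t,w],2).tolist()
def Rzx(z,x):
    z=np.array(z,float);z/=np.linalg.norm(z);x=np.array(x,float);x-=z*(x@z);x/=np.linalg.norm(x)
    return np.c_[x,np.cross(z,x),z]
c20,s20=np.cos(np.radians(20)),np.sin(np.radians(20))
Rp=Rzx([0,-c20,-s20],[0,0,1])
E
python3 - <<'E'
from h import *
print(rows([.55,.15,.33],Rzx([0,0,-1],[0,-1,0])))
E
```

```text
[18.1, 11.13, -4.3, 0.0, 0.0, 13.56]
```

play_rows --pt "18.1 11.1 -4.3 0 0 13.56 87" --pt "18.1 11.1 -4.3 0 0 13.56 87" --pt "18.1 11.1 -4.3 0 0 13.56 87" --pt "18.1 11.1 -4.3 0 0 13.56 87" --pt "18.1 11.1 -4.3 0 0 13.56 87" --pt "18.1 11.1 -4.3 0 0 13.56 87" --pt "18.1 11.1 -4.3 0 0 13.56 87" --pt "18.1 11.1 -4.3 0 0 13.56 87" --pt "18.1 11.1 -4.3 0 0 13.56 87" --pt "18.1 11.1 -4.3 0 0 13.56 87" --pt "18.1 11.1 -4.3 0 0 13.56 87" --pt "18.1 11.1 -4.3 0 0 13.56 87"

```text
time_s: 2.35
tcp_pos: [0.5528, 0.147, 0.331]
ee_rot: [[-0.006, -1.0, 0.002], [-1.0, 0.006, -0.0], [0.0, -0.002, -1.0]]
wrist_force: [-1.5, 0.6, -0.2]
gripper_width: 1.001
```

```bash
python3 - <<'E'
from h import *
s=r.sense();print(s["joints"].round(1),s["tcp_pos"].round(4),s["ee_rot"].round(3))
print(rows([.628,-.05,.28],Rp))
E
```

```text
[ 31.2  13.6   3.7   0.1 -80.  -31.5] [0.5528 0.147  0.331 ] [[-0.006 -1.     0.002]
 [-1.     0.006 -0.   ]
 [ 0.    -0.002 -1.   ]]
[7.86, -3.05, 2.05, 0.02, 14.0, -0.08]
```

play_rows --pt "7.9 -3 2 0 14 -0.1 87" --pt "7.9 -3 2 0 14 -0.1 87" --pt "7.9 -3 2 0 14 -0.1 87" --pt "7.9 -3 2 0 14 -0.1 87" --pt "7.9 -3 2 0 14 -0.1 87" --pt "7.9 -3 2 0 14 -0.1 87" --pt "7.9 -3 2 0 14 -0.1 87" --pt "7.9 -3 2 0 14 -0.1 87" --pt "7.9 -3 2 0 14 -0.1 87" --pt "7.9 -3 2 0 14 -0.1 87" --pt "7.9 -3 2 0 14 -0.1 87"

```text
time_s: 3.45
tcp_pos: [0.6255, -0.0468, 0.2811]
ee_rot: [[0.004, -1.0, 0.005], [-0.345, -0.006, -0.938], [0.939, 0.002, -0.345]]
wrist_force: [0.6, -0.5, 1.1]
gripper_width: 0.998
```

```bash
python3 - <<'E'
from h import *
s=r.sense();print(s["joints"].round(1),s["tcp_pos"].round(4),s["ee_rot"].round(3))
d=r.capture("wrist");im=d["pixels"][:,:,::-1].copy()
for X in([.628,-.243,.16],[.628,-.243,.008],[.628,-.243,.095]):
    p=projw(d,X,s["tcp_pos"],s["ee_rot"])[0];print(p);cv2.drawMarker(im,tuple(int(v) for v in p),(0,0,255),0,10)
cv2.imwrite("pics/w1.png",im)
d=r.capture("scene");cv2.imwrite("pics/s1.png",d["pixels"][:,:,::-1])
E
```

```text
[ 28.9  32.1 -20.1  55.5 -90.2 -57.3] [ 0.6255 -0.0468  0.2811] [[ 0.004 -1.     0.005]
 [-0.345 -0.006 -0.938]
 [ 0.939  0.002 -0.345]]
[264.40201388 195.02068161]
[264.37266773 264.29722444]
[264.38807045 227.93649632]
```

View pics/w1.png

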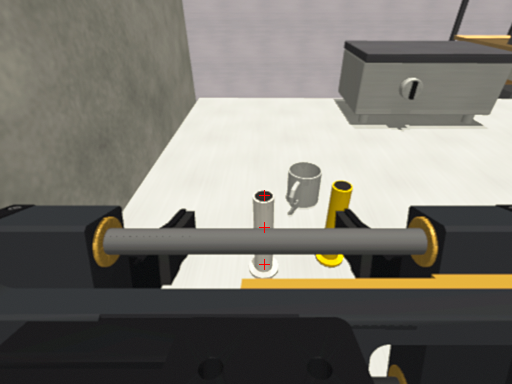

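View pics/s1.png

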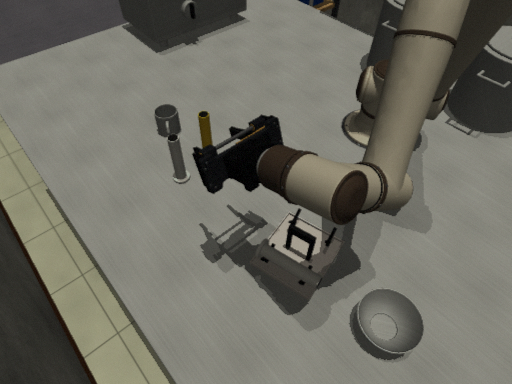

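```bash
python3 - <<'E'
from h import *
d=r.capture("scene");t=r.capture("top");cv2.imwrite("pics/t1.png",t["pixels"][:,:,::-1])
for u in([400,190],[345,195],[335,215],[395,208]):
    for z in(.3,.4):
        g=least_squares(lambda p:proj(d,[p[0],p[1],z])[0]-u,[.5,.1]);print(u,z,g.x.round(3))
print(rows([.628,-.115,.155],Rp),rows([.628,-.253,.091],Rp))
E
```

```text
[400, 190] 0.3 [0.455 0.299]
[400, 190] 0.4 [0.552 0.325]
[345, 195] 0.3 [0.542 0.24 ]
[345, 195] 0.4 [0.621 0.278]
[335, 215] 0.3 [0.591 0.257]
[335, 215] 0.4 [0.66  0.292]
[395, 208] 0.3 [0.498 0.317]
[395, 208] 0.4 [0.585 0.339]
[-3.82, -0.1, 4.29, -0.05, 0.03, 0.04] [-4.32, -0.07, 10.35, -0.05, 0.03, 0.04]
```

View pics/t1.png

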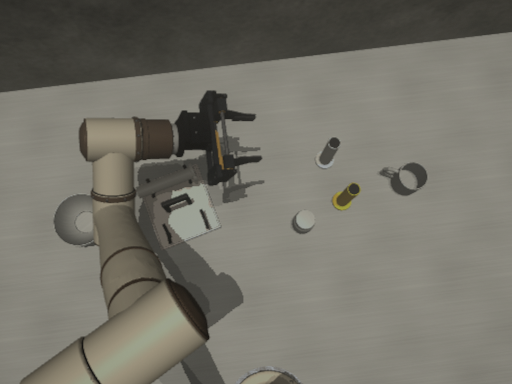

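The wrist view confirms the chosen grey tube: its top at (264,195) and flange at (264,265) match my estimate. The yellow one stands to the right at (340,215). Approaching.

play_rows --pt "-3.8 -0.1 4.3 0 0 0 87" --pt "-3.8 -0.1 4.3 0 0 0 87" --pt "-3.8 -0.1 4.3 0 0 0 87" --pt "-3.8 -0.1 4.3 0 0 0 87" --pt "-3.8 -0.1 4.3 0 0 0 87"

```text
time_s: 4.15
tcp_pos: [0.628, -0.1158, 0.1548]
ee_rot: [[0.006, -1.0, 0.004], [-0.342, -0.006, -0.94], [0.94, 0.004, -0.342]]
wrist_force: [0.0, 0.5, -0.1]
gripper_width: 1.002
```

```bash
python3 - <<'E'
from h import *
s=r.sense();print(s["joints"].round(1),s["tcp_pos"].round(4),s["wrist_force"].round(1))
print(rows([.628,-.254,.091],Rp))
d=r.capture("wrist");im=d["pixels"][:,:,::-1].copy()
for X in([.628,-.243,.16],[.628,-.243,.008],[.628,-.243,.095]):
    p=projw(d,X,s["tcp_pos"],s["ee_rot"])[0];print(p);cv2.drawMarker(im,tuple(int(v) for v in p),(0,0,255),0,10)
cv2.imwrite("pics/w2.png",im)
d=r.capture("scene");cv2.imwrite("pics/s2.png",d["pixels"][:,:,::-1])
E
```

```text
[ 21.8  39.2 -29.   62.9 -79.1 -69.2] [ 0.628  -0.1158  0.1548] [ 0.   0.5 -0.1]
[-0.51, 0.02, 6.07, -0.05, -0.0, 0.07]
[266.33434694 134.25289147]
[265.61951744 242.67982907]
[265.98107851 187.837438  ]
```

View pics/w2.png

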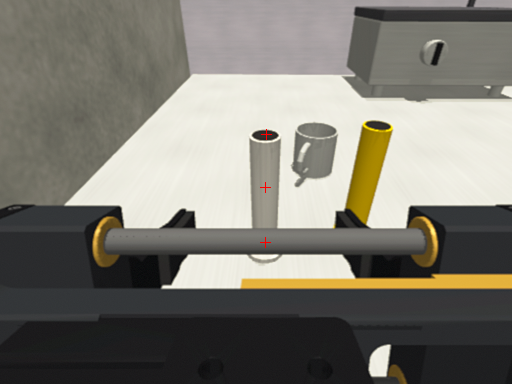

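View pics/s2.png

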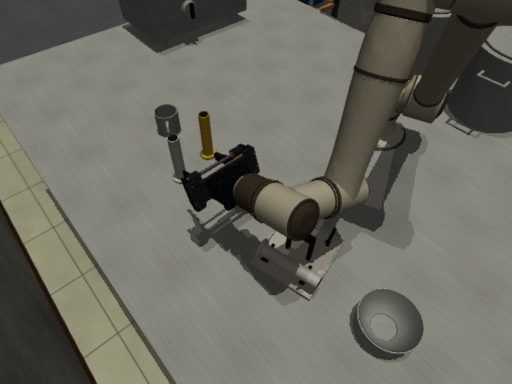

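```bash
python3 - <<'E'
from h import *
s=r.sense();d=r.capture("wrist")
def f(p):
    a=projw(d,[[p[0],p[1],.16],[p[0],p[1]+.026,.004]],s["tcp_pos"],s["ee_rot"])
    return [a[0,0]-265.3,a[0,1]-135,a[1,1]-262]
g=least_squares(f,[.628,-.243]);print(g.x,g.fun)
for yy in(-.235,-.243,-.25):print(yy,projw(d,[[.628-.016,yy,.16],[.628+.016,yy,.16],[.628,yy+.026,.004]],s["tcp_pos"],s["ee_rot"]).round(1).tolist())
im=d["pixels"][115:275,230:300,::-1];cv2.imwrite("pics/w2c.png",cv2.resize(im,None,fx=3.7,fy=3.7,interpolation=2))
E
```

```text
[ 0.63011981 -0.24052062] [ 2.52290301e-04  7.26022847e-01 -4.70053232e-01]
-0.235 [[283.7, 138.1], [251.1, 138.0], [266.8, 265.1]]
-0.243 [[283.3, 134.8], [251.5, 134.7], [266.8, 260.0]]
-0.25 [[283.0, 132.0], [251.8, 131.9], [266.8, 255.6]]
```

View pics/w2c.png

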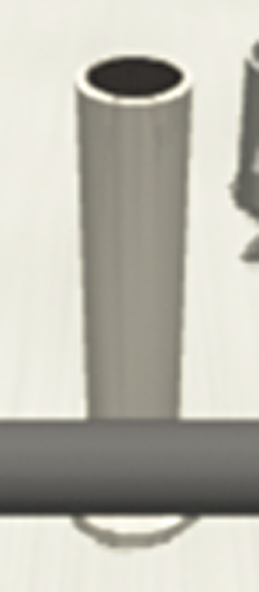

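play_rows --pt "-0.55 0 1.5 0 0 0 87" --pt "-0.55 0 3 0 0 0 87" --pt "-0.55 0 4.2 0 0 0 87" --pt "-0.55 0 5.2 0 0 0 87" --pt "-0.55 0 5.9 0 0 0 87" --pt "-0.55 0 5.9 0 0 0 87"

```text
time_s: 4.9
tcp_pos: [0.628, -0.2508, 0.0917]
ee_rot: [[0.004, -1.0, 0.003], [-0.342, -0.004, -0.94], [0.94, 0.003, -0.342]]
wrist_force: [0.5, -0.9, 0.3]
gripper_width: 0.998
```

```bash
python3 - <<'E'
from h import *
s=r.sense();print(s["joints"].round(1),s["tcp_pos"].round(4),s["wrist_force"].round(1))
d=r.capture("wrist");im=d["pixels"][:,:,::-1].copy();cv2.imwrite("pics/w3.png",im)
d=r.capture("scene");im=d["pixels"][:,:,::-1];cv2.imwrite("pics/s3.png",cv2.resize(im[90:290,120:380],None,fx=3,fy=3))
E
```

```text
[  5.9  42.8 -34.9  80.  -71.7 -76.9] [ 0.628  -0.2508  0.0917] [ 0.5 -0.9  0.3]
```

View pics/w3.png

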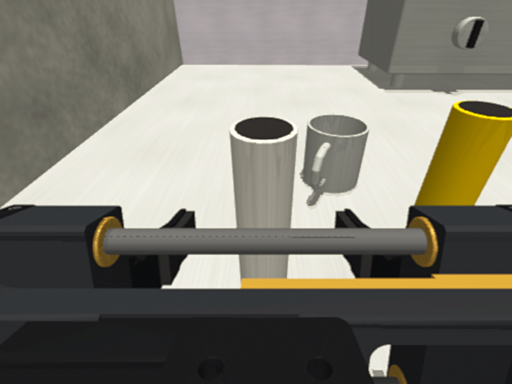

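View pics/s3.png

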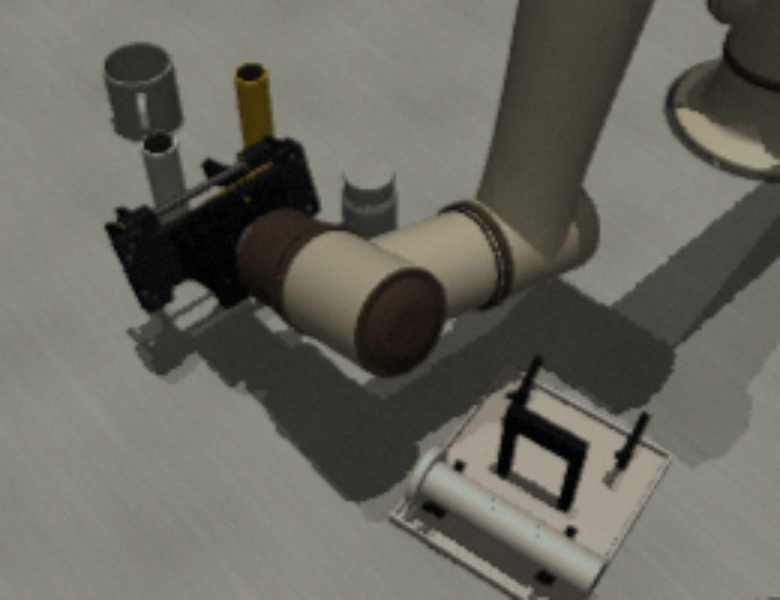

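The tube sits centred between the fingers, so I close.

play_rows --pt "0 0 0 0 0 0 15" --pt "0 0 0 0 0 0 15" --pt "0 0 0 0 0 0 15" --pt "0 0 0 0 0 0 15" --pt "0 0 0 0 0 0 15" --pt "0 0 0 0 0 0 15" --pt "0 0 0 0 0 0 15" --pt "0 0 0 0 0 0 15"

```text
time_s: 5.8
tcp_pos: [0.6281, -0.2494, 0.0906]
ee_rot: [[0.007, -1.0, 0.004], [-0.342, -0.006, -0.94], [0.94, 0.005, -0.342]]
wrist_force: [0.0, -1.5, 1.3]
gripper_width: 0.355
```

```bash
python3 - <<'E'
from h import *
s=r.sense();print(s["joints"].round(1),s["tcp_pos"].round(4),s["wrist_force"].round(1))
# carrier
th=.26;c,sn=np.cos(th),np.sin(th);C=np.array([.549,.171,0]);X=np.array([c,sn,0]);Y=np.array([-sn,c,0]);Z=np.array([0,0,1])
lift=s["tcp_pos"]+[0,.0,.10]
print("lift",rows(lift,Rp))
E
```

```text
[  6.1  42.9 -34.9  80.  -71.7 -76.9] [ 0.6281 -0.2494  0.0906] [ 0.  -1.5  1.3]
lift [3.76, 0.02, -1.37, -0.05, -0.0, 0.08]
```

```bash
cat >> h.py <<'E'
def carrier(x=.549,y=.171,th=.26):
    c,sn=np.cos(th),np.sin(th);return np.array([x,y,0]),np.c_[[c,sn,0],[-sn,c,0],[0,0,1]]
C,Rc=carrier()
X,Y,Z=Rc.T
Q=np.c_[X,Z,-Y]
def Rplace(lean=12,pitch=0):
    return Ro.from_rotvec(-np.radians(lean)*Y).as_matrix()@Q@Rp
m_t=Rp.T@(np.array([.628,-.241,.080])-np.array([.6281,-.2494,.0906]))
E
python3 - <<'E'
from h import *
print(m_t, np.linalg.det(Q))
print("lift",rows(r.sense()["tcp_pos"]+[0,0,.12],Rp))
R=Rplace();print(R.round(3)); t=C-.065*X+.18*Z; print((t-R@m_t).round(3))
E
```

```text
[-1.2833711e-02  1.0000000e-04 -4.2680045e-03] 1.0
lift [4.51, 0.02, -1.64, -0.05, -0.0, 0.08]
[[ 0.31  -0.945  0.101]
 [-0.89  -0.251  0.381]
 [-0.335 -0.208 -0.919]]
[0.491 0.145 0.172]
```

play_rows --pt "0.7 0 -0.3 0 0 0 15" --pt "1.8 0 -0.6 0 0 0 15" --pt "3.2 0 -1.2 0 0 0 15" --pt "4.5 0 -1.6 0 0 0 15" --pt "4.5 0 -1.6 0 0 0 15"

```text
time_s: 6.3
tcp_pos: [0.6299, -0.2501, 0.2145]
ee_rot: [[-0.001, -1.0, 0.007], [-0.343, -0.006, -0.939], [0.939, -0.004, -0.343]]
wrist_force: [0.5, -0.3, -1.3]
gripper_width: 0.349
```

```bash
python3 - <<'E'
from h import *
s=r.sense();print(s["joints"].round(1),s["tcp_pos"].round(4),s["wrist_force"].round(1),s["gripper_width"])
R=Rplace(); t=C-.065*X+.20*Z;print(rows(t-R@m_t,R))
d=r.capture("scene");im=d["pixels"][:,:,::-1];cv2.imwrite("pics/s4.png",cv2.resize(im[50:250,120:380],None,fx=3,fy=3))
E
```

```text
[  7.2  32.9 -31.7  75.2 -74.8 -64.1] [ 0.6299 -0.2501  0.2145] [ 0.5 -0.3 -1.3] 0.34929365047000904
[-6.26, 5.47, -14.56, 3.73, -18.13, -1.82]
```

View pics/s4.png

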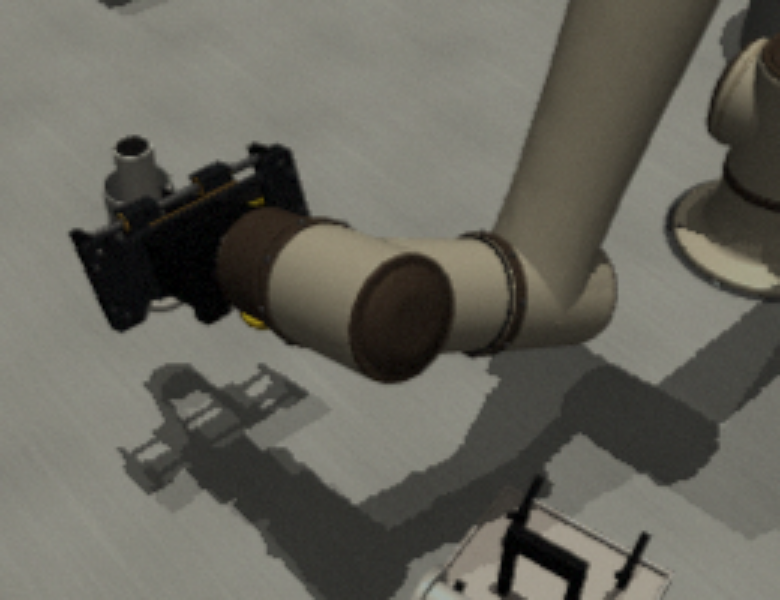

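```bash
python3 - <<'E'
from h import *
R=Rplace(); t=C-.065*X+.25*Z;g=np.array(rows(t-R@m_t,R));print(g.tolist())
for k in np.linspace(1/13,1,12):print((g*min(1,k*1.0)).round(2).tolist())
E
```

```text
[-4.31, 5.43, -15.27, 3.77, -18.11, -1.8]
[-0.33, 0.42, -1.17, 0.29, -1.39, -0.14]
[-0.69, 0.87, -2.46, 0.61, -2.91, -0.29]
[-1.05, 1.33, -3.74, 0.92, -4.43, -0.44]
[-1.42, 1.78, -5.02, 1.24, -5.95, -0.59]
[-1.78, 2.24, -6.3, 1.56, -7.47, -0.74]
[-2.14, 2.7, -7.58, 1.87, -8.99, -0.89]
[-2.5, 3.15, -8.86, 2.19, -10.51, -1.04]
[-2.86, 3.61, -10.14, 2.5, -12.03, -1.2]
[-3.22, 4.06, -11.43, 2.82, -13.55, -1.35]
[-3.59, 4.52, -12.71, 3.14, -15.07, -1.5]
[-3.95, 4.97, -13.99, 3.45, -16.59, -1.65]
[-4.31, 5.43, -15.27, 3.77, -18.11, -1.8]
```

play_rows --pt "-0.3 0.4 -1.1 0.3 -1.3 -0.1 15" --pt "-0.7 0.9 -2.5 0.6 -2.9 -0.3 15" --pt "-1.1 1.3 -3.7 0.9 -4.4 -0.4 15" --pt "-1.4 1.8 -5.0 1.2 -6.0 -0.6 15" --pt "-1.8 2.2 -6.3 1.6 -7.5 -0.7 15" --pt "-2.1 2.7 -7.6 1.9 -9.0 -0.9 15" --pt "-2.5 3.2 -8.9 2.2 -10.5 -1.0 15" --pt "-2.9 3.6 -10.1 2.5 -12.0 -1.2 15" --pt "-3.2 4.1 -11.4 2.8 -13.6 -1.4 15" --pt "-3.6 4.5 -12.7 3.1 -15.1 -1.5 15" --pt "-4.0 5.0 -14.0 3.5 -16.6 -1.7 15" --pt "-4.3 5.4 -15.3 3.77 -18.1 -1.8 15"

```text
time_s: 7.55
tcp_pos: [0.4894, 0.1464, 0.2393]
ee_rot: [[0.309, -0.947, 0.093], [-0.889, -0.252, 0.383], [-0.339, -0.201, -0.919]]
wrist_force: [-0.0, -0.8, -2.0]
gripper_width: 0.352
```

```bash
python3 - <<'E'
from h import *
s=r.sense();print(s["joints"].round(1),s["tcp_pos"].round(4),s["wrist_force"].round(1),s["gripper_width"])
R=Rplace(); t=C-.065*X+.25*Z;print(rows(t-R@m_t,R))
for n in("scene","top","wrist"):
    d=r.capture(n);im=d["pixels"][:,:,::-1].copy();
    Tl=s["tcp_pos"]+s["ee_rot"]@m_t; u=s["ee_rot"]@Rp.T@[0,0,1]
    for k in(-.08,0,.08):
        X3=Tl+k*u;p=projw(d,X3,s["tcp_pos"],s["ee_rot"])[0] if n=="wrist" else proj(d,X3)[0]
        cv2.drawMarker(im,tuple(int(v) for v in p),(0,0,255),0,6)
    cv2.imwrite(f"pics/{n}5.png",im)
a=cv2.imread("pics/scene5.png")[130:310,210:390];b=cv2.imread("pics/top5.png")[100:280,90:270]
cv2.imwrite("pics/c5.png",np.hstack([cv2.resize(v,(400,400),interpolation=2) for v in(a,b)]))
E
```

```text
[ 22.3   6.3 -13.8 -22.1 -57.8   4.6] [0.4894 0.1464 0.2393] [-0.  -0.8 -2. ] 0.3520673168933078
[0.05, -0.05, -0.11, 0.08, 0.05, -0.02]
```

View pics/c5.png

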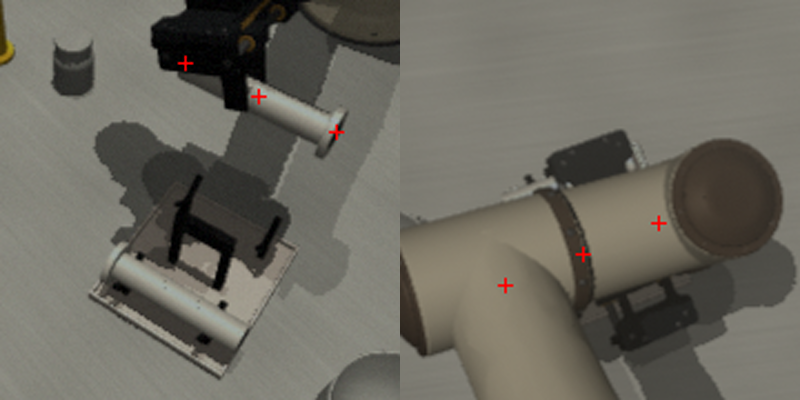

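View pics/wrist5.png

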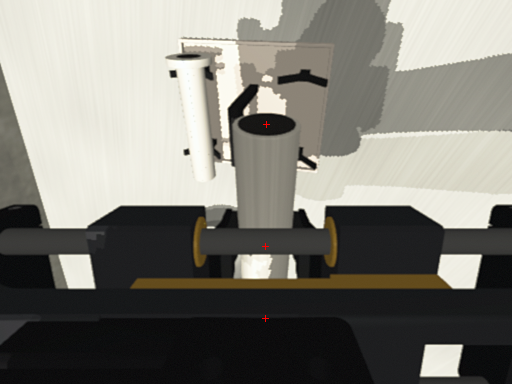

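```bash
python3 - <<'E'
from h import *
s=r.sense();d=r.capture("wrist");im=d["pixels"][25:185,160:350,::-1]
import pickle;pickle.dump((s,d),open("w5.pkl","wb"))
cv2.imwrite("pics/w5c.png",cv2.resize(im,(760,640)[0:2] if 0 else (712,600),interpolation=2))
E
```

View pics/w5c.png

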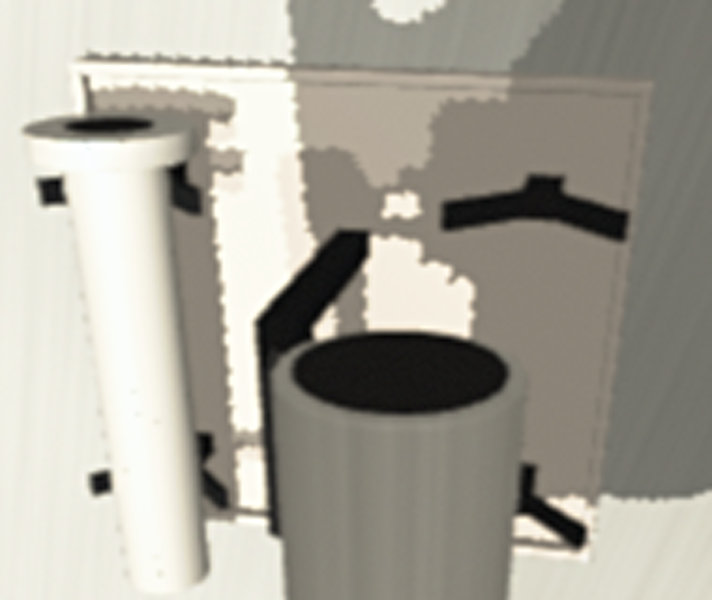

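```bash
cat > fitw.py <<'E'
from h import *
import pickle
s,d=pickle.load(open("w5.pkl","rb"))
L=np.array([[-.095,-.085,.012],[.095,-.085,.012],[-.095,.085,.012],[-.090,-.052,.051],[-.040,-.052,.051],[-.090,.052,.051]])
P=np.array([[334.3,46.9],[179.5,41.5],[318,173.5],[327.3,85.8],[278.2,82.3],[315.6,167.7]])
def f(p):
    C,R=carrier(*p);return (projw(d,C+L@R.T,s["tcp_pos"],s["ee_rot"])-P).ravel()
q=least_squares(f,[.549,.171,.26],loss="soft_l1");print(q.x,np.degrees(q.x[2]),f(q.x).round(1))
print("now",f([.549,.171,.26]).round(1))
# joint fit with scene/top corners
E
python3 fitw.py
```

```text
[0.54758855 0.17123025 0.25631814] 14.685947448894309 [ 0.6 -0.5 -1.4 -0.1  0.   1.5 -1.4 -0.6  1.9  0.3  0.   0.7]
now [-0.8 -1.5 -2.6 -0.4 -0.6  0.9 -2.7 -1.6  0.6 -0.4 -0.8 -0. ]
```

```bash
sed -i 's/x=.549,y=.171,th=.26/x=.5476,y=.1712,th=.2563/' h.py; python3 - <<'E'
from h import *
s=r.sense()
R=Rplace(); 
for z in(.25,.085,.051): print(z,rows(C-.065*X+z*Z-R@m_t,R))
E
```

```text
0.25 [-0.09, 0.04, -0.09, 0.1, -0.04, 0.0]
0.085 [2.09, 1.35, 6.0, 0.1, -0.04, 0.0]
0.051 [2.54, 1.63, 7.25, 0.1, -0.04, 0.0]
```

play_rows --pt "0.4 0.3 1.4 0.1 0 0 15" --pt "0.9 0.6 2.8 0.1 0 0 15" --pt "1.4 0.9 4.2 0.1 0 0 15" --pt "1.8 1.2 5.3 0.1 0 0 15" --pt "2.1 1.35 6.0 0.1 0 0 15" --pt "2.1 1.35 6.0 0.1 0 0 15"

```text
time_s: 8.35
tcp_pos: [0.4876, 0.1451, 0.074]
ee_rot: [[0.306, -0.947, 0.097], [-0.892, -0.249, 0.377], [-0.333, -0.202, -0.921]]
wrist_force: [-1.4, 1.1, -2.5]
gripper_width: 0.353
```

```bash
python3 - <<'E'
from h import *
s=r.sense();print(s["joints"].round(1),s["tcp_pos"].round(4),s["wrist_force"].round(1),s["gripper_width"])
R=Rplace(); print([rows(C-.065*X+z*Z-R@m_t,R) for z in(.085,.051)])
for n in("scene","top","wrist"):
    d=r.capture(n);im=d["pixels"][:,:,::-1].copy();cv2.imwrite(f"pics/{n}6.png",im)
a=cv2.imread("pics/scene6.png")[160:310,230:380];b=cv2.imread("pics/wrist6.png")[0:384,64:448]
cv2.imwrite("pics/c6.png",np.hstack([cv2.resize(v,(400,400),interpolation=2) for v in(a,b)]))
E
```

```text
[ 21.2  18.2 -23.5 -30.4 -38.6  18. ] [0.4876 0.1451 0.074 ] [-1.4  1.1 -2.5] 0.3528045456672943
[[-0.01, -0.08, -0.1, 0.07, -0.03, -0.01], [0.44, 0.19, 1.15, 0.07, -0.03, -0.01]]
```

View pics/c6.png

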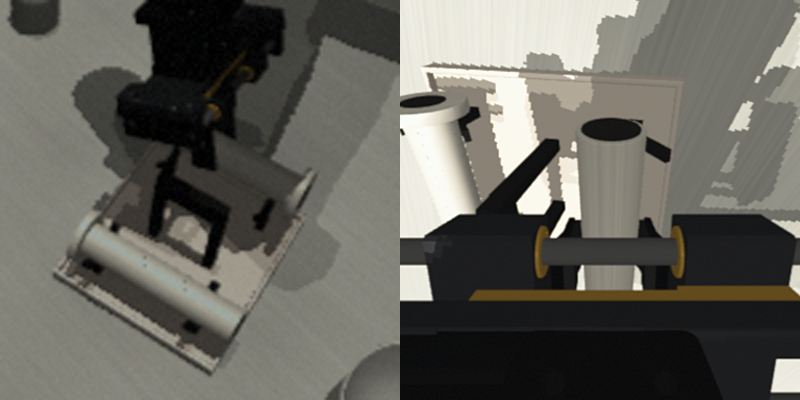

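play_rows --pt "0.15 0.06 0.4 0 0 0 15" --pt "0.28 0.12 0.75 0 0 0 15" --pt "0.38 0.17 1.0 0 0 0 15" --pt "0.42 0.19 1.1 0 0 0 15" --pt "0.42 0.19 1.1 0 0 0 15"

```text
time_s: 9.0
tcp_pos: [0.4915, 0.1464, 0.0476]
ee_rot: [[0.308, -0.946, 0.104], [-0.891, -0.248, 0.38], [-0.334, -0.21, -0.919]]
wrist_force: [-0.3, 0.0, -2.3]
gripper_width: 0.35
```

```bash
python3 - <<'E'
from h import *
s=r.sense();print(s["joints"].round(1),s["tcp_pos"].round(4),s["wrist_force"].round(1),s["moment"].round(2),s["gripper_width"])
R=Rplace(); print([rows(C-.065*X+z*Z-R@m_t,R) for z in(.050,.048)])
for n in("scene","wrist"):
    d=r.capture(n);im=d["pixels"][:,:,::-1].copy();cv2.imwrite(f"pics/{n}7.png",im)
a=cv2.imread("pics/scene7.png")[170:310,240:380];b=cv2.imread("pics/wrist7.png")[0:384,64:448]
cv2.imwrite("pics/c7.png",np.hstack([cv2.resize(v,(400,400),interpolation=2) for v in(a,b)]))
E
```

```text
[ 20.6  21.  -23.7 -33.1 -35.8  21.8] [0.4915 0.1464 0.0476] [-0.3  0.  -2.3] [-0.98  0.24 -0.01] 0.35011776960039676
[[0.1, 0.15, 0.18, -0.02, -0.01, 0.01], [0.13, 0.17, 0.26, -0.02, -0.01, 0.01]]
```

View pics/c7.png

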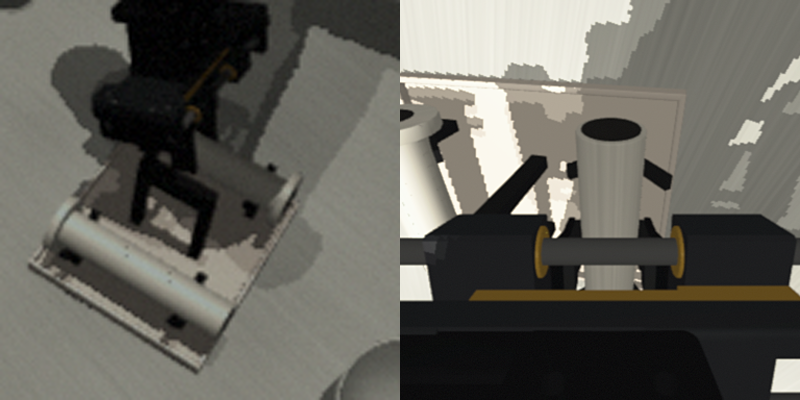

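play_rows --pt "0.06 0.1 0.1 0 0 0 15" --pt "0.1 0.15 0.2 0 0 0 15" --pt "0.1 0.15 0.2 0 0 0 15"

```text
time_s: 9.4
tcp_pos: [0.4894, 0.1453, 0.0425]
ee_rot: [[0.309, -0.945, 0.105], [-0.89, -0.249, 0.381], [-0.334, -0.211, -0.919]]
wrist_force: [-1.2, 0.4, 2.2]
gripper_width: 0.351
```

```bash
python3 - <<'E'
from h import *
s=r.sense();print(s["tcp_pos"].round(4),s["wrist_force"].round(1),s["moment"].round(2),s["gripper_width"])
R=Rplace(); print([rows(C-.065*X+z*Z-R@m_t,R) for z in(.050,.046)])
E
```

```text
[0.4894 0.1453 0.0425] [-1.2  0.4  2.2] [-0.62  0.51  0.25] 0.35073503074761075
[[0.02, 0.02, 0.02, -0.03, -0.0, 0.03], [0.07, 0.05, 0.16, -0.03, -0.0, 0.03]]
```

Contact: the vertical force changed by +4.5 N at the expected height. Release.

play_rows --pt "0 0 0 0 0 0 38" --pt "0 0 0 0 0 0 45" --pt "0 0 0 0 0 0 45" --pt "0 0 0 0 0 0 45" --pt "0 0 0 0 0 0 45"

```text
time_s: 9.9
tcp_pos: [0.4895, 0.1453, 0.042]
ee_rot: [[0.308, -0.945, 0.105], [-0.891, -0.248, 0.381], [-0.334, -0.211, -0.919]]
wrist_force: [-0.1, 0.7, 0.5]
gripper_width: 0.515
```

```bash
python3 - <<'E'
from h import *
s=r.sense();print(s["tcp_pos"].round(4),s["wrist_force"].round(1),s["moment"].round(2),s["gripper_width"])
for n in("scene","wrist"):
    d=r.capture(n);im=d["pixels"][:,:,::-1].copy();cv2.imwrite(f"pics/{n}8.png",im)
a=cv2.imread("pics/scene8.png")[170:310,240:380];b=cv2.imread("pics/wrist8.png")[0:384,64:448]
cv2.imwrite("pics/c8.png",np.hstack([cv2.resize(v,(400,400),interpolation=2) for v in(a,b)]))
E
```

```text
[0.4895 0.1453 0.042 ] [-0.1  0.7  0.5] [-0.72  0.22 -0.02] 0.5150077068436663
```

View pics/c8.png

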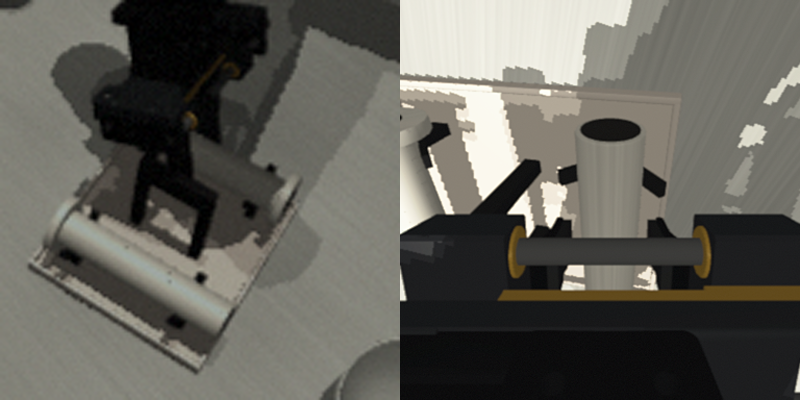

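play_rows --pt "0 0 -0.4 0 0 0 45" --pt "0 0 -1.0 0 0 0 45" --pt "0 0 -2.0 0 0 0 45" --pt "0 0 -3.5 0 0 0 45" --pt "0 0 -5 0 0 0 45" --pt "0 0 -6 0 0 0 45" --pt "0 0 -6 0 0 0 45"

```text
time_s: 10.7
tcp_pos: [0.4755, 0.0871, 0.1852]
ee_rot: [[0.311, -0.943, 0.115], [-0.891, -0.247, 0.381], [-0.331, -0.221, -0.917]]
wrist_force: [-0.5, 0.6, 1.0]
gripper_width: 0.517
```

```bash
python3 - <<'E'
from h import *
s=r.sense();print(s["tcp_pos"].round(4),s["wrist_force"].round(1),s["joints"].round(1))
Rh=Rzx(-Z,-Y)
print(rows(C+.20*Z,Rh), rows(C+.20*Z,Rzx(-Z,Y)))
for n in("scene","wrist"):
    d=r.capture(n);im=d["pixels"][:,:,::-1].copy();cv2.imwrite(f"pics/{n}9.png",im)
a=cv2.imread("pics/scene9.png")[170:310,240:380];b=cv2.imread("pics/wrist9.png")[0:384,64:448]
cv2.imwrite("pics/c9.png",np.hstack([cv2.resize(v,(400,400),interpolation=2) for v in(a,b)]))
E
```

```text
[0.4755 0.0871 0.1852] [-0.5  0.6  1. ] [ 15.2   7.5 -19.9 -25.2 -52.5  15.4]
[-2.3, -3.68, 1.07, -2.53, 3.96, 0.44] [-2.3, -3.68, 1.07, -6.1, -3.89, -34.82]
```

View pics/c9.png

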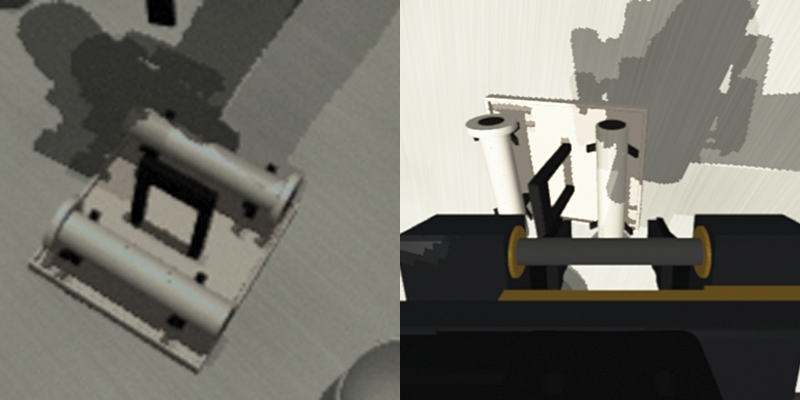

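play_rows --pt "-0.8 -1.2 0 -0.8 1.3 0.1 45" --pt "-1.5 -2.4 0.5 -1.7 2.6 0.3 45" --pt "-2.3 -3.7 1.0 -2.5 4.0 0.44 45" --pt "-2.3 -3.7 1.0 -2.5 4.0 0.44 45" --pt "-2.3 -3.7 1.0 -2.5 4.0 0.44 45"

```text
time_s: 11.3
tcp_pos: [0.5451, 0.1735, 0.1923]
ee_rot: [[0.257, -0.966, -0.012], [-0.966, -0.257, -0.006], [0.003, 0.014, -1.0]]
wrist_force: [-0.2, -0.8, -0.2]
gripper_width: 0.516
```

```bash
python3 - <<'E'
from h import *
import pickle
s=r.sense();print(s["tcp_pos"].round(4),s["joints"].round(1))
d=r.capture("wrist");pickle.dump((s,d),open("w10.pkl","wb"));im=d["pixels"][:,:,::-1].copy()
L=[[0,-.035,.102],[0,.035,.102],[0,0,.09],[-.095,-.085,.012],[.095,-.085,.012],[-.095,.085,.012],[.095,.085,.012],[-.09,-.052,.051],[.09,-.052,.051]]
P=projw(d,C+np.array(L)@Rc.T,s["tcp_pos"],s["ee_rot"])
for p in P: cv2.drawMarker(im,tuple(int(round(v)) for v in p),(0,0,255),0,6)
print(P.round(1).tolist());cv2.imwrite("pics/w10.png",im)
cv2.imwrite("pics/w10c.png",cv2.resize(im[20:250,130:410],None,fx=2.6,fy=2.6,interpolation=2))
E
```

```text
[0.5451 0.1735 0.1923] [ 33.8  18.7  -9.2  -0.1 -63.  -18.9]
[[262.4, 148.0], [262.2, 220.5], [262.2, 182.5], [342.2, 97.8], [181.4, 96.9], [333.1, 231.2], [190.1, 231.3], [345.7, 127.4], [178.0, 126.6]]
```

View pics/w10c.png

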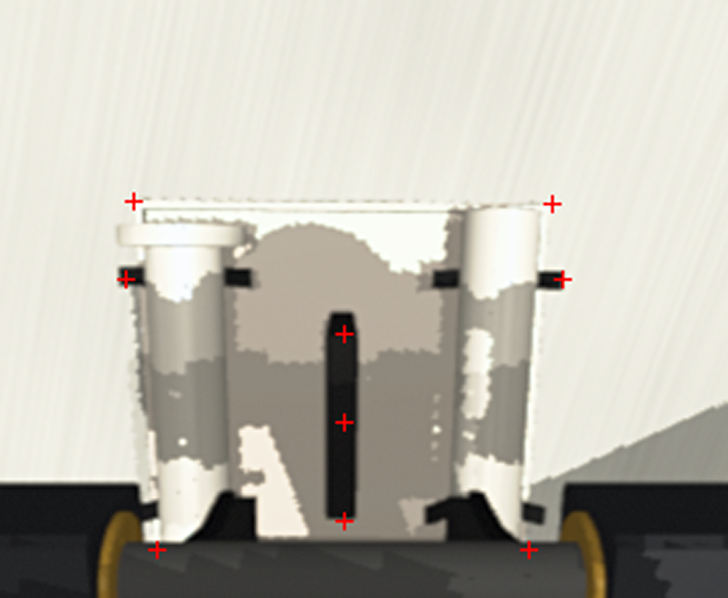

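```bash
python3 - <<'E'
from h import *
Rh=Rzx(-Z,-Y)
print(rows(C+.07*Z,Rh),rows(C+.12*Z,Rh))
E
```

```text
[0.06, -0.15, 4.94, 0.14, -0.03, 0.02] [0.06, -0.13, 2.94, 0.14, -0.03, 0.02]
```

play_rows --pt "0.06 -0.13 1.2 0.14 0 0 45" --pt "0.06 -0.13 2.4 0.14 0 0 45" --pt "0.06 -0.14 3.2 0.14 0 0 45" --pt "0.06 -0.14 4.0 0.14 0 0 45" --pt "0.06 -0.15 4.6 0.14 0 0 45" --pt "0.06 -0.15 4.9 0.14 0 0 45" --pt "0.06 -0.15 4.9 0.14 0 0 45"

```text
time_s: 12.05
tcp_pos: [0.5483, 0.1694, 0.0727]
ee_rot: [[0.252, -0.968, 0.003], [-0.968, -0.252, -0.001], [0.002, -0.003, -1.0]]
wrist_force: [-0.5, -0.2, -0.5]
gripper_width: 0.522
```

```bash
python3 - <<'E'
from h import *
s=r.sense();print(s["tcp_pos"].round(4),s["wrist_force"].round(1))
Rh=Rzx(-Z,-Y);print(rows(C+.0715*Z,Rh))
for n in("scene","wrist"):
    d=r.capture(n);im=d["pixels"][:,:,::-1].copy();cv2.imwrite(f"pics/{n}11.png",im)
a=cv2.imread("pics/scene11.png")[170:310,240:380];b=cv2.imread("pics/wrist11.png")[0:384,64:448]
cv2.imwrite("pics/c11.png",np.hstack([cv2.resize(v,(400,400),interpolation=2) for v in(a,b)]))
E
```

```text
[0.5483 0.1694 0.0727] [-0.5 -0.2 -0.5]
[-0.08, 0.01, 0.05, -0.03, -0.02, -0.01]
```

View pics/c11.png

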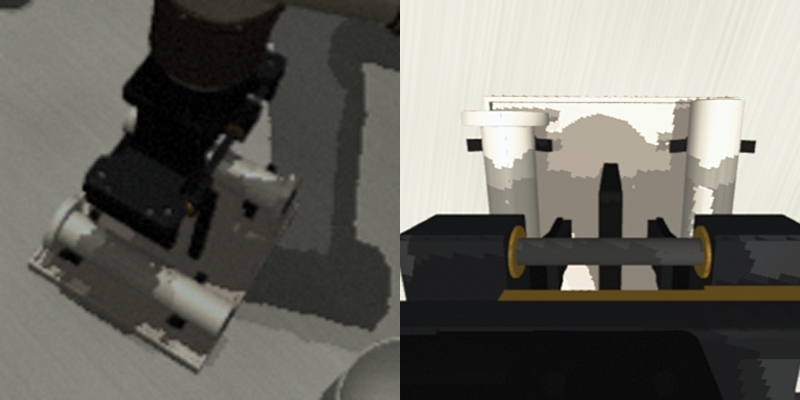

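The handle bar is centred between the fingers (right half, near (610,220)). Closing.

play_rows --pt "0 0 0 0 0 0 12" --pt "0 0 0 0 0 0 2" --pt "0 0 0 0 0 0 2" --pt "0 0 0 0 0 0 2" --pt "0 0 0 0 0 0 2" --pt "0 0 0 0 0 0 2" --pt "0 0 0 0 0 0 2" --pt "0 0 0 0 0 0 2"

```text
time_s: 12.95
tcp_pos: [0.5488, 0.1708, 0.0731]
ee_rot: [[0.254, -0.967, 0.004], [-0.967, -0.254, -0.001], [0.002, -0.004, -1.0]]
wrist_force: [-1.4, 0.8, 1.9]
gripper_width: 0.133
```

```bash
python3 - <<'E'
from h import *
s=r.sense();print(s["tcp_pos"].round(4),s["wrist_force"].round(1),s["gripper_width"]*87,s["ee_rot"].round(4).tolist())
E
```

```text
[0.5488 0.1708 0.0731] [-1.4  0.8  1.9] 11.609009637792962 [[0.2537, -0.9673, 0.004], [-0.9673, -0.2537, -0.0011], [0.0021, -0.0035, -1.0]]
```

play_rows --pt "0 0 -0.1 0 0 0 2" --pt "0 0 -0.25 0 0 0 2" --pt "0 0 -0.45 0 0 0 2" --pt "0 0 -0.65 0 0 0 2" --pt "0 0 -0.8 0 0 0 2" --pt "0 0 -0.9 0 0 0 2" --pt "0 0 -0.95 0 0 0 2" --pt "0 0 -0.95 0 0 0 2"

```text
time_s: 13.75
tcp_pos: [0.5491, 0.1709, 0.097]
ee_rot: [[0.254, -0.967, 0.005], [-0.967, -0.254, -0.001], [0.002, -0.005, -1.0]]
wrist_force: [-0.2, 0.7, -7.3]
gripper_width: 0.133
```

```bash
python3 - <<'E'
from h import *
s=r.sense();print(s["tcp_pos"].round(4),s["wrist_force"].round(1),s["moment"].round(2),s["gripper_width"]*87,s["ee_rot"].round(4).tolist())
for n in("scene","wrist"):
    d=r.capture(n);im=d["pixels"][:,:,::-1].copy();cv2.imwrite(f"pics/{n}12.png",im)
a=cv2.imread("pics/scene12.png")[170:310,240:380];b=cv2.imread("pics/wrist12.png")[0:384,64:448]
cv2.imwrite("pics/c12.png",np.hstack([cv2.resize(v,(400,400),interpolation=2) for v in(a,b)]))
E
```

```text
[0.5491 0.1709 0.097 ] [-0.2  0.7 -7.3] [0.06 0.02 0.02] 11.565929414196436 [[0.2539, -0.9672, 0.0051], [-0.9672, -0.2539, -0.0005], [0.0018, -0.0048, -1.0]]
```

View pics/c12.png

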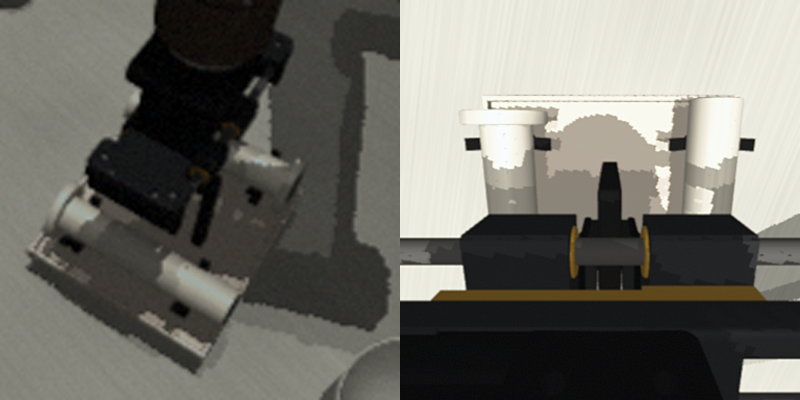

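Wrist force is −7.3 N, which matches carrier plus two tubes. The wrist view hasn't changed, so it is level. I continue up.

play_rows --pt "0 0 -0.15 0 0 0 2" --pt "0 0 -0.45 0 0 0 2" --pt "0 0 -0.9 0 0 0 2" --pt "0 0 -1.45 0 0 0 2" --pt "0 0 -2.05 0 0 0 2" --pt "0 0 -2.65 0 0 0 2" --pt "0 0 -3.25 0 0 0 2" --pt "0 0 -3.8 0 0 0 2" --pt "0 0 -4.25 0 0 0 2" --pt "0 0 -4.6 0 0 0 2" --pt "0 0 -4.85 0 0 0 2" --pt "0 0 -5 0 0 0 2"

```text
time_s: 15.05
tcp_pos: [0.5484, 0.171, 0.2223]
ee_rot: [[0.254, -0.967, 0.005], [-0.967, -0.254, -0.001], [0.002, -0.005, -1.0]]
wrist_force: [0.2, 0.1, -6.8]
gripper_width: 0.135
```

play_rows --pt "0 0 0 0 0 0 2" --pt "0 0 0 0 0 0 2" --pt "0 0 0 0 0 0 2" --pt "0 0 0 0 0 0 2" --pt "0 0 0 0 0 0 2"

```text
time_s: 15.55
tcp_pos: [0.5484, 0.171, 0.2214]
ee_rot: [[0.254, -0.967, 0.004], [-0.967, -0.254, -0.001], [0.002, -0.004, -1.0]]
wrist_force: [-1.0, 0.2, -6.4]
gripper_width: 0.132
```

```bash
python3 - <<'E'
from h import *
s=r.sense();print(s["time_s"],s["tcp_pos"].round(4),s["wrist_force"].round(1),s["moment"].round(2),s["gripper_width"]*87,s["ee_rot"].round(4).tolist(),s["joint_velocities"].round(2))
for n in("scene","wrist"):
    d=r.capture(n);im=d["pixels"][:,:,::-1].copy();cv2.imwrite(f"pics/{n}13.png",im)
a=cv2.imread("pics/scene13.png")[110:310,210:410];b=cv2.imread("pics/wrist13.png")[0:384,64:448]
cv2.imwrite("pics/c13.png",np.hstack([cv2.resize(v,(400,400),interpolation=2) for v in(a,b)]))
E
```

```text
15.55 [0.5484 0.171  0.2214] [-1.   0.2 -6.4] [ 0.04 -0.    0.04] 11.44515033379652 [[0.2539, -0.9672, 0.0042], [-0.9672, -0.2539, -0.0012], [0.0022, -0.0038, -1.0]] [-0.03 -0.07  0.03 -0.14 -0.07 -0.  ]
```

View pics/c13.png

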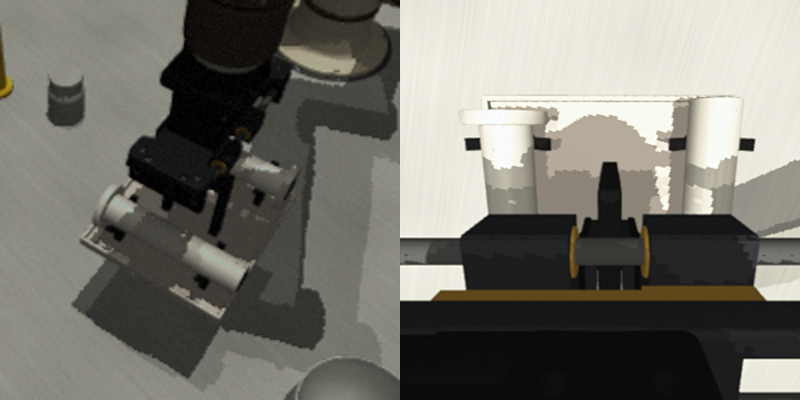

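View pics/scene13.png

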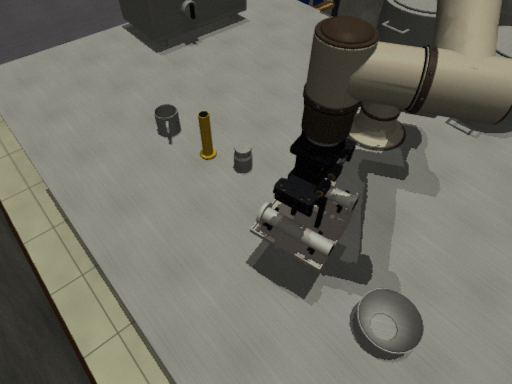

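The carrier is level about 15 cm up, with both tubes in their cradles. The jug (167,120), yellow tube (206,135), shaker (243,158) and bowl (387,322) all stand where they did. Handing in.

```bash
python3 - <<'E'
from station import r
r.finish_job()
E
```

```text
the job is handed in; nothing more can be done
```

The grey tube is lying in the empty cradle beside the other tube. The carrier is held level by its handle, about 15 cm off the bench, and I handed the job in at about 15.7 s of the 48 s allowed.

- **Tube:** I gripped it from the side, turned it 90° and lowered it until I saw light contact (about 4.5 N). I then let go, with its flange outside the supports.
- **Carrier:** I gripped the handle bar centrally (fingers at 11.5 mm on the 12 mm bar) and lifted it slowly. The tool is within about 0.3° of vertical, and both tubes look settled in the last pictures.
- **Weight:** the wrist force read −7.3 N just after lift-off, which matches the carrier and two tubes. It read −6.4 N at the end. I put the difference down to sensor noise, since the wrist view did not change.
- **Other items:** the shaker, bowl, jug and yellow tube look unmoved in the last scene picture.

No check failed. Early position estimates for the tube and the carrier differed by up to about 8 mm between the scene and top cameras, so I refined both with the wrist camera before gripping and placing.

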